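# Drive the clamp wedge home

## Robot

A 7-joint arm with a two-finger parallel gripper is mounted at the origin on the work surface. World frame = base frame: x ahead of the robot, y to its left, z up, the work surface at z = 0. Lengths are in m, angles in degrees, forces in N, time in s.
With the tool pointing down it reaches from about 0.425 to 0.825 m from the base axis. Payload 3.6 kg.
Tool frame: the origin (TCP) lies at the very end of the fingers, on their centre line; the grasp point (between the pads) lies 19 mm behind it; z points along the fingers, y is the direction in which the jaws open and shut (so a half turn about z gives the same grasp; the last joint's range is limited). The gripper opens to 85 mm and grips with 20 to 120 N. Pads are 22 mm wide; open, the fingers measure 114 mm over their backs; the gripper's body (76 mm by 85 mm) begins 54 mm behind the grasp point. The pads swing forward as they close: fully open they stand 13 mm farther back than shut.
Start: joints at [-77.894, 35.231, -0.722, 81.555, 0.464, 63.22, -2.315], TCP at [0.153, 0.632, 0.231] pointing down, gripper open.
Joint ranges: [-178.69, 178.69], [-17.37, 117.87], [-77.05, 75.6], [15.02, 138.74], [-78.02, 258.01], [0.78, 113.62], [-162.83, 162.83]. Speed limits (degrees/s): [159.86, 159.86, 180, 180, 180, 180, 180].

## Interface

Orientations are given as a 3x3 rotation matrix whose columns are the frame's x, y, z axes.
In Python, from bench import telemetry, vision, job gives the robot as it stands.
- The arm moves only by the tool move_arm, never from a script. Its argument "increments" is a list of rows, each an object with "slide": the shift along the tool's x, y, z in mm, a list of three; "rotation": the turn, a rotation vector about the tool's x, y, z in degrees, a list of three; "fingers": the finger opening in mm, from 0 to 85.4. A call has 1 to 20 rows; each row is the pose to reach, as a shift and turn from the pose measured when the call began, along the tool's axes at that moment; what a row does not reach only later rows make up. A row lasts 1/10 s, in which the tool goes at most 50 mm and 8.59 degrees, less where a joint would pass 70% of its speed; a pose out of reach is approached as far as the arm can. A call with a gripper value outside its range is refused whole. The fingers move at their own pace and stop on an object; the grip force is fixed at half the most. Time passes only in rows, so rows that repeat a pose let the fingers close. It gives the time, the measured TCP pose, the force and the opening at its end, in the units of the state.
- telemetry.read_state(): the state, without advancing time (a new reading comes with each control period).
- vision.grab_frame(name): name is "scene" or "top"; returns a dict with "img" (420x560x3 uint8, blue, green, red), "fx", "fy", "cx", "cy" (pixels), "pose" (4x4, takes a point from camera to world coordinates). Camera axes: x right, y down, z forward; pixel columns grow to the right and rows downward; lengths in m; the calibration is good to about 2 mm. A picture is of the moment at which its call begins. There is no depth.
- job.sign_off(): hands the job in, once; it reports no verdict.
The state is a dict: "time_s": time; "joint_positions": joint angles; "joint_velocities": joint speeds; "effort": joint torques, N m; "ee_pos": TCP position; "tool_rot": TCP orientation; "ft_force": force on the tool from outside, world axes, zero at the start; "wrist_torque": the same for the moment, N m; "finger_gap": finger opening in m.
Only numpy, scipy, OpenCV 4.12 (cv2) and the standard library are available. Lean on these libraries where they do the work, as an engineer would, in place of code of your own. Each camera call takes 0.05 s, during which the arm holds its last target.

## Task

The panel for the plant stand sits in the wedge clamp board, but the wedge on the robot's side still sticks out farther than its twin. Pick up the hammer, tap that wedge in by its thick end until it goes no farther and sits tight, using only the hammer on it, then lay the hammer back down flat on the open bench.

Things in the scene. Friction and masses are not known exactly. Their poses are not given: they have to be found in the camera images.
- hammer_grip (a point): Hammer (0.3-0.5 kg) lying flat. Point: on the wooden handle's centre line near the head, about 15 mm above the bench; grip here from above. x along the handle to the head (starts pointing away from the robot), y along the head, z up. Handle 22 mm wide, 24 high, reaching 148 mm back from the point. Steel head centre: see hammer_head.
- hammer_head (a point): Centre of the hammer's steel head, 47 mm ahead (+x) of hammer_grip at the same height. The head is a round bar, 30 mm in diameter, 80 mm long along y, with equal flat striking faces 40 mm to either side (+y and -y). It is the only hammer; a paint brush lies beside it.
- wedge: Loose wedge, pale wood, 180 mm long, 28 high, tapering from 40 to 22 mm wide. Origin: centre of the thick end's flat face (to be struck), 32 mm above the bench. +y points level into the clamp, the way to drive it; z up. Slides only along y with about 5 N drag, stays where left, meets a firm stop when tight, 30 to 45 mm in. Bench clear for 120 mm before it.
- clamp: Fixed plywood clamp board 250 (x) by 200 (y) by 18 mm; origin centre of underside, on the bench; axes as the wedge's. Along x: fence, loose wedge (x = -75 mm, robot's side), panel, twin wedge (x = +75, tight, immovable), fence; all below 46 mm above the bench. Thick ends stick out past the edge y = -100; a tight wedge's end face is at y = -125, level with its twin.
Things that resemble listed ones, but are neither listed nor needed, are in the scene too. Leave any purple look-alike of the part that bears hammer_grip alone.

How it is judged (in metres and radians):
On the way, in this order (a step that is already met when the one before it is completed fails the run):
1. the hammer is picked up off the bench (height (world z) of hammer_grip above 0.024 m), for 0.1 s.
2. the hammer strikes the wedge (contact force between hammer and wedge above 1 N), for 0.02 s.
3. the wedge is driven home: its end face within 4 mm of the tight place (y of wedge in the frame of clamp above -0.129 m), for 0.1 s.
At the end, for the whole second after the job is handed in: The wedge's end face is within 4 mm of its tight place (y = -125 mm or more in the clamp board's frame, less 4 mm), and the hammer lies flat (within 10 degrees) and still on the bench, its handle point no more than 22 mm above it (y of wedge in the frame of clamp above -0.129 m and height (world z) of hammer_grip below 0.022 m and angle between hammer_grip's own z axis and vertical below 0.17 rad and linear speed of hammer below 0.02 m/s); the robot touches nothing.
It fails at once if the gripper or arm pushes the wedge itself (contact force between any of the fingers, the arm and wedge above 1 N).
It also fails if it takes over 51 s, if anything falls off the work surface, if the arm or the gripper's body presses on something with over 40 N, if the wrist force passes 120 N, or if a joint passes its speed limit or range.

## Working session

There is one attempt and no reset: what is moved stays moved. The work goes in short steps, Python scripts to look and compute and a tool call to move; the robot and the scene stay as the last step left them, time stands still between calls to the robot, and variables do not carry over. Pictures are saved under pics/ and viewed, and the job is handed in when it is done.

Besides the shell and the picture viewer there is one more tool, called after "Emit:" as name([rows], argument=value, ...), one row to a line, values as JSON. move_arm: Moves the arm, as the interface text tells. Its arguments: {"type":"object","properties":{"increments":{"type":"array"}},"required":["increments"]}

```bash
mkdir -p pics; python3 - <<'E'
from bench import telemetry, vision
import cv2, numpy as np
s=telemetry.read_state(); print(s['time_s'],s['ee_pos'],s['tool_rot'],s['finger_gap'])
import pickle
for n in ('scene','top'):
    f=vision.grab_frame(n); cv2.imwrite(f'pics/{n}0.png',f['img']); pickle.dump(f,open(f'{n}0.pkl','wb'))
    print(n,f['fx'],f['fy'],f['cx'],f['cy']); print(np.round(f['pose'],4))
E
```

```text
0.0 [0.15290604 0.63095618 0.23012499] [[-9.71885398e-01  2.35453650e-01 -5.94136660e-04]
 [ 2.35454398e-01  9.71882075e-01 -2.54126560e-03]
 [-2.09194903e-05 -2.60971102e-03 -9.99996594e-01]] 0.0856165194564072
scene 530.3409365826208 530.3409365826208 272.93231669185957 211.53281867102237
[[-0.0681  0.707  -0.704   1.2665]
 [ 0.9977  0.0512 -0.0451 -0.0535]
 [ 0.0042 -0.7054 -0.7088  0.8921]
 [ 0.      0.      0.      1.    ]]
top 403.3413221798926 403.3413221798926 275.92379856194174 205.39395957369072
[[-0.0093 -0.9982  0.0588  0.4003]
 [-0.9998  0.0102  0.0141 -0.0999]
 [-0.0147 -0.0587 -0.9982  0.8877]
 [ 0.      0.      0.      1.    ]]
```

View pics/top0.png

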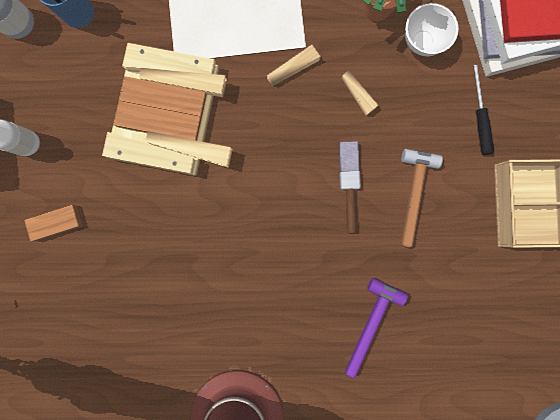

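View pics/scene0.png

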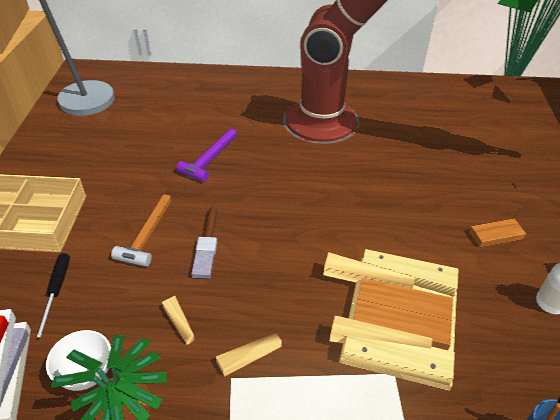

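The top view shows the hammer (head about (421,158), handle end (408,245)), the purple look-alike at (388,290), and the clamp at (165,110). The loose wedge's thick end is near (230,157). I'll zoom in for exact pixels.

```bash
python3 - <<'E'
import cv2
im=cv2.imread('pics/top0.png')
cv2.imwrite('pics/c1.png',cv2.resize(im[130:260,380:460],None,fx=4.6,fy=4.6,interpolation=cv2.INTER_CUBIC))
cv2.imwrite('pics/c2.png',cv2.resize(im[35:185,95:245],None,fx=4,fy=4,interpolation=cv2.INTER_CUBIC))
im=cv2.imread('pics/scene0.png')
cv2.imwrite('pics/c3.png',cv2.resize(im[240:390,315:475],None,fx=4,fy=4,interpolation=cv2.INTER_CUBIC))
E
```

```text
(no output)
```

View pics/c1.png

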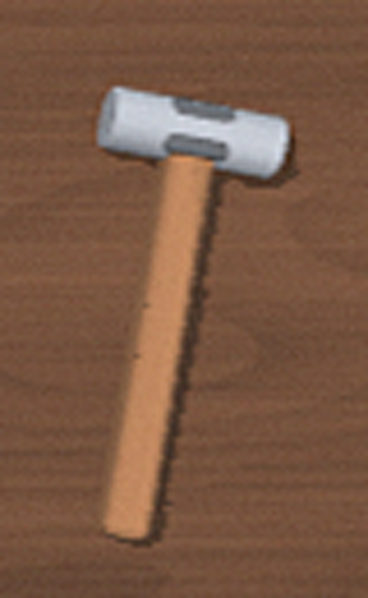

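View pics/c2.png

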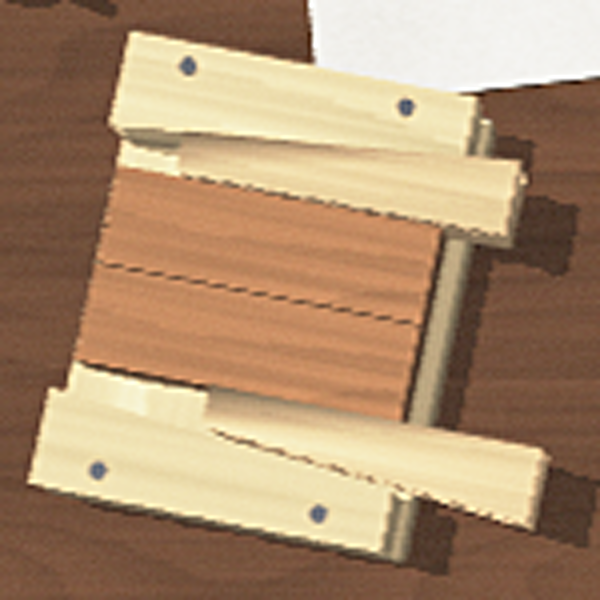

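View pics/c3.png

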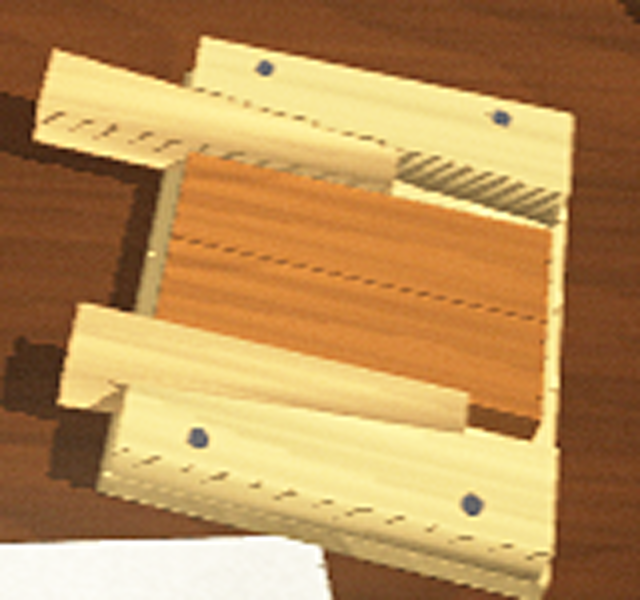

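```bash
cat > h.py <<'E'
import numpy as np, pickle
def ray(f,u,v,z):
    P=f['pose']; d=P[:3,:3]@np.array([(u-f['cx'])/f['fx'],(v-f['cy'])/f['fy'],1]); o=P[:3,3]
    return o+d*(z-o[2])/d[2]
def proj(f,p):
    P=f['pose']; q=P[:3,:3].T@(np.asarray(p)-P[:3,3]); return np.array([f['fx']*q[0]/q[2]+f['cx'],f['fy']*q[1]/q[2]+f['cy']])
E
python3 - <<'E'
from h import *
t=pickle.load(open('top0.pkl','rb')); s=pickle.load(open('scene0.pkl','rb'))
def T(k,u,v,z):
    if k==1: return ray(t,380+u/4.6,130+v/4.6,z)
    if k==2: return ray(t,95+u/4,35+v/4,z)
    return ray(s,315+u/4,240+v/4,z)
for n,a in dict(headL=(1,112,118,.015),headR=(1,283,148,.015),hJoint=(1,190,155,.027),hEnd=(1,131,528,.027),
 wT1=(2,538,458,.046),wT2=(2,523,525,.046),wB1=(2,548,460,.018),wB2=(2,534,530,.018),
 tT1=(2,518,160,.046),tT2=(2,503,236,.046),tB1=(2,526,172,.018),tB2=(2,513,245,.018),
 swT1=(3,53,50,.046),swT2=(3,38,113,.046),swB2=(3,35,143,.018), stT1=(3,78,305,.046),stT2=(3,65,372,.046),stB2=(3,58,402,.018),
 fTL=(2,130,32,.046),fTR=(2,478,97,.046),fBL=(2,30,483,.046),fBR=(2,385,552,.046), bR1=(2,492,120,.018),bR2=(2,412,495,.018),
 sf1=(3,202,38,.046),sf2=(3,574,113,.046),sf3=(3,555,555,.046),sf3b=(3,100,488,.046)).items(): print(n,np.round(T(*a),4))
E
```

```text
headL [ 0.5571 -0.3677  0.015 ]
headR [ 0.5419 -0.4475  0.015 ]
hJoint [ 0.5372 -0.3996  0.027 ]
hEnd [ 0.3647 -0.3674  0.027 ]
wT1 [0.5691 0.0089 0.046 ]
wT2 [0.5335 0.0169 0.046 ]
wB1 [0.5735 0.0071 0.018 ]
wB2 [0.5352 0.0148 0.018 ]
tT1 [0.7299 0.0192 0.046 ]
tT2 [0.6887 0.0273 0.046 ]
tB1 [0.734  0.0188 0.018 ]
tB2 [0.6932 0.026  0.018 ]
swT1 [0.5385 0.0163 0.046 ]
swT2 [0.5811 0.0085 0.046 ]
swB2 [0.5785 0.009  0.018 ]
stT1 [0.6953 0.0272 0.046 ]
stT2 [0.732  0.0208 0.046 ]
stB2 [0.7308 0.0198 0.018 ]
fTL [0.8034 0.2283 0.046 ]
fTR [0.7646 0.0406 0.046 ]
fBL [0.559  0.2786 0.046 ]
fBR [0.5201 0.0898 0.046 ]
bR1 [0.7636 0.0375 0.018 ]
bR2 [0.5552 0.0814 0.018 ]
sf1 [0.5246 0.0945 0.046 ]
sf2 [0.5616 0.281  0.046 ]
sf3 [0.8077 0.2297 0.046 ]
sf3b [0.7897 0.0356 0.046 ]
```

```bash
cat >> h.py <<'E'
def sh(target,yaw=None):
    from bench import telemetry
    s=telemetry.read_state(); R=np.array(s['tool_rot']); d=R.T@(np.array(target)-s['ee_pos'])*1000
    print('slide',np.round(d,1))
    # world yaw angle of tool y (deg), wanted
    from scipy.spatial.transform import Rotation as Ro
    if yaw is not None:
        a=np.radians(yaw); y=np.array([np.cos(a),np.sin(a),0]); z=np.array([0,0,-1.]); x=np.cross(y,z)
        print('rot',np.round(Ro.from_matrix(R.T@np.c_[x,y,z]).as_rotvec(degrees=True),2))
    return d
E
python3 - <<'E'
from h import *
import cv2
sh([.50,.38,.2],79.2); sh([.56,.0,.15],79.2); sh([.503,-.398,.15],79.2)
s=pickle.load(open('scene0.pkl','rb'));t=pickle.load(open('top0.pkl','rb'))
g=np.array([.5033,-.3989]);x=np.array([.983,-.185]);y=np.array([.185,.983])
for n,f in(('s',s),('t',t)):
    im=cv2.resize(f['img'],None,fx=4,fy=4,interpolation=cv2.INTER_CUBIC)
    def ln(a,b,z):
        p=[tuple(int(q) for q in proj(f,[*(g+x*c[0]+y*c[1]),z])*4) for c in(a,b)]
        cv2.line(im,*p,(0,255,0),1)
    for sy in(-.011,.011):
        ln((-.148,sy),(.032,sy),.027)
    ln((-.148,-.011),(-.148,.011),.027)
    ln((.047,-.04),(.047,.04),.03); ln((.032,-.04),(.032,.04),.015); ln((.062,-.04),(.062,.04),.015)
    c=proj(f,[*g,.015])*4; cx,cy=map(int,c); cv2.imwrite(f'pics/h{n}.png',im[cy-280:cy+280,cx-280:cx+280])
E
```

```text
slide [-396.4 -162.2   30.6]
rot [-0.13 -0.   -2.82]
slide [-544.2 -517.2   81.5]
rot [-0.13 -0.   -2.82]
slide [-582.5 -917.5   82.4]
rot [-0.13 -0.   -2.82]
```

View pics/hs.png

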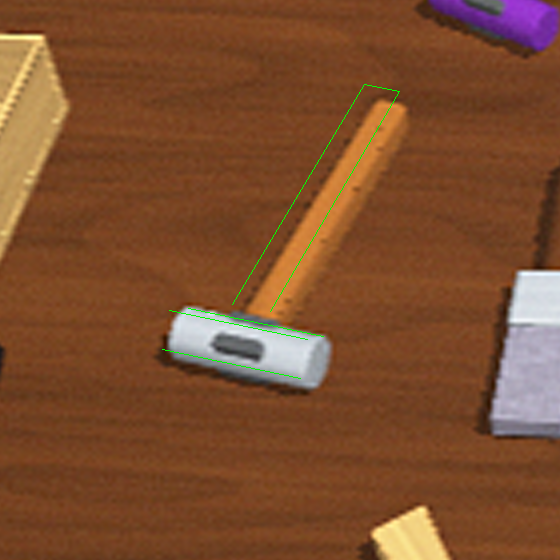

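View pics/ht.png

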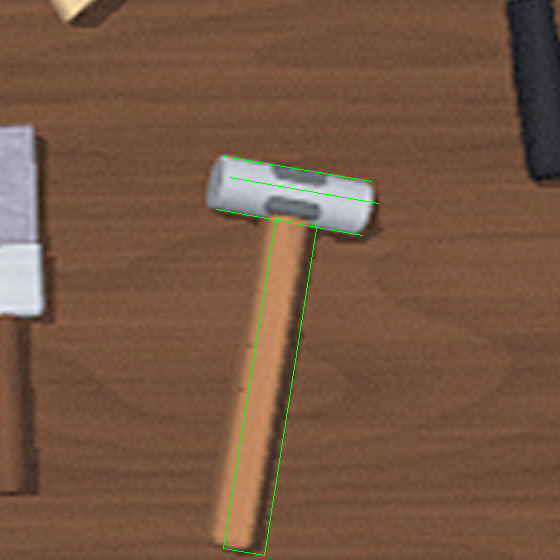

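The first hammer estimate overlays about 5 mm off toward +y/+x. I'll shift it and recheck.

```bash
python3 - <<'E'
from h import *
import cv2
s=pickle.load(open('scene0.pkl','rb'));t=pickle.load(open('top0.pkl','rb'))
out=[]
g=np.array([.506,-.3935]);a=np.radians(-11);x=np.array([np.cos(a),np.sin(a)]);y=np.array([-x[1],x[0]])
for n,f in(('s',s),('t',t)):
    im=cv2.resize(f['img'],None,fx=4,fy=4,interpolation=cv2.INTER_CUBIC)
    def ln(a,b,z):
        p=[tuple(int(q) for q in proj(f,[*(g+x*c[0]+y*c[1]),z])*4) for c in(a,b)]
        cv2.line(im,*p,(0,255,0),1)
    for sy in(-.011,.011):
        ln((-.148,sy),(.032,sy),.027)
    ln((-.148,-.011),(-.148,.011),.027)
    ln((.032,-.04),(.032,.04),.015); ln((.062,-.04),(.062,.04),.015)
    c=proj(f,[*g,.015])*4; cx,cy=map(int,c); out.append(im[cy-280:cy+280,cx-200:cx+200])
cv2.imwrite('pics/h2.png',np.hstack(out))
# clamp/wedge overlay
out=[]
c0=np.array([.556,.0124])
a=np.radians(-11.6);x=np.array([np.cos(a),np.sin(a)]);y=np.array([-x[1],x[0]])
tw=np.array([.711,.0235]); 
for n,f in(('s',s),('t',t)):
    im=cv2.resize(f['img'],None,fx=4,fy=4,interpolation=cv2.INTER_CUBIC)
    for w in(c0,tw):
        P=[[*(w+x*i),z] for i,z in((-.02,.046),(.02,.046),(.02,.018),(-.02,.018))]
        cv2.polylines(im,[np.int32([proj(f,p)*4 for p in P])],True,(0,0,255),1)
    c=proj(f,[.64,.06,.03])*4; cx,cy=map(int,c); out.append(im[cy-250:cy+250,cx-200:cx+200])
cv2.imwrite('pics/w2.png',np.hstack(out))
E
```

```text
(no output)
```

View pics/h2.png

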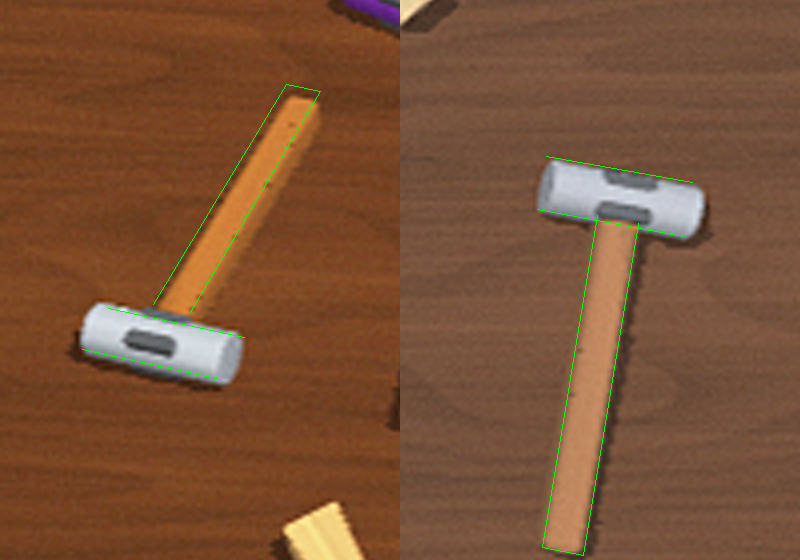

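View pics/w2.png

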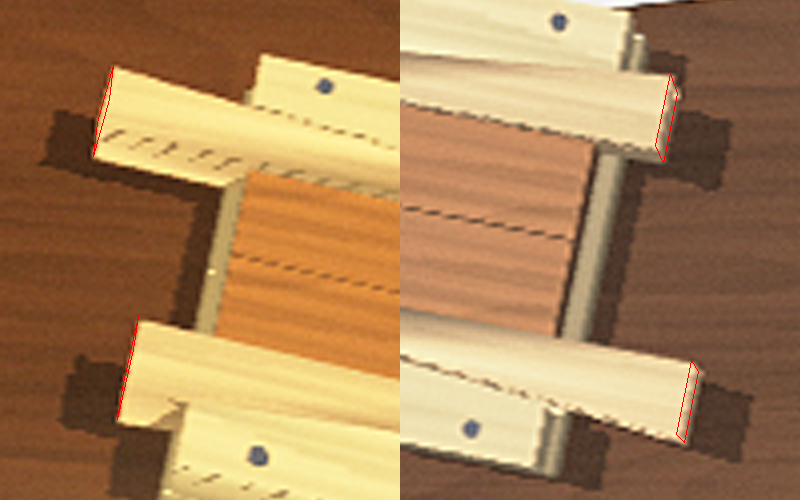

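Emit:
move_arm([
  {"slide": [-30,-10,0],"rotation": [0,0,0],"fingers": 85},
  {"slide": [-65,-25,2],"rotation": [0,0,0],"fingers": 85},
  {"slide": [-105,-40,5],"rotation": [0,0,-1],"fingers": 85},
  {"slide": [-145,-57,10],"rotation": [0,0,-1],"fingers": 85},
  {"slide": [-185,-73,15],"rotation": [0,0,-2.8],"fingers": 85},
  {"slide": [-225,-90,20],"rotation": [0,0,-2.8],"fingers": 85},
  {"slide": [-265,-107,20],"rotation": [0,0,-2.8],"fingers": 85},
  {"slide": [-305,-124,25],"rotation": [0,0,-2.8],"fingers": 85},
  {"slide": [-345,-141,30],"rotation": [0,0,-2.8],"fingers": 85},
  {"slide": [-380,-157,30],"rotation": [0,0,-2.8],"fingers": 85},
  {"slide": [-405,-190,30],"rotation": [0,0,-2.8],"fingers": 85},
  {"slide": [-425,-227,30],"rotation": [0,0,-2.8],"fingers": 85},
  {"slide": [-442,-265,30],"rotation": [0,0,-2.8],"fingers": 85},
  {"slide": [-458,-305,30],"rotation": [0,0,-2.8],"fingers": 85},
  {"slide": [-475,-345,35],"rotation": [0,0,-2.8],"fingers": 85},
  {"slide": [-490,-385,40],"rotation": [0,0,-2.8],"fingers": 85},
  {"slide": [-508,-425,45],"rotation": [0,0,-2.8],"fingers": 85},
  {"slide": [-525,-465,50],"rotation": [0,0,-2.8],"fingers": 85},
  {"slide": [-544,-510,55],"rotation": [0,0,-2.8],"fingers": 85},
  {"slide": [-544,-510,55],"rotation": [0,0,-2.8],"fingers": 85},
])

```text
time_s: 2.1
ee_pos: [0.5614, -0.0041, 0.1754]
tool_rot: [[-0.979, 0.202, -0.002], [0.202, 0.979, -0.01], [0.0, -0.01, -1.0]]
ft_force: [-0.3, -0.5, -0.1]
finger_gap: 0.0851
```

The wedge overlay matches in both views. The loose wedge face is at (0.556, 0.012) and the twin at (0.711, 0.0235), so there are about 42 mm to drive. The hammer grip is near (0.507, −0.392).

```bash
python3 - <<'E'
from h import *
sh([.507,-.392,.06],79); sh([.507,-.392,.003],79)
E
```

```text
slide [ -25.3 -389.7  119.4]
rot [-0.58 -0.02 -0.67]
slide [ -25.3 -389.2  176.4]
rot [-0.58 -0.02 -0.67]
```

Emit:
move_arm([
  {"slide": [-1,-20,5],"rotation": [-0.6,0,-0.7],"fingers": 85},
  {"slide": [-4,-55,15],"rotation": [-0.6,0,-0.7],"fingers": 85},
  {"slide": [-7,-95,25],"rotation": [-0.6,0,-0.7],"fingers": 85},
  {"slide": [-9,-135,35],"rotation": [-0.6,0,-0.7],"fingers": 85},
  {"slide": [-12,-175,45],"rotation": [-0.6,0,-0.7],"fingers": 85},
  {"slide": [-14,-215,55],"rotation": [-0.6,0,-0.7],"fingers": 85},
  {"slide": [-17,-255,65],"rotation": [-0.6,0,-0.7],"fingers": 85},
  {"slide": [-19,-295,75],"rotation": [-0.6,0,-0.7],"fingers": 85},
  {"slide": [-22,-335,85],"rotation": [-0.6,0,-0.7],"fingers": 85},
  {"slide": [-24,-365,90],"rotation": [-0.6,0,-0.7],"fingers": 85},
  {"slide": [-25,-383,95],"rotation": [-0.6,0,-0.7],"fingers": 85},
  {"slide": [-25,-389,100],"rotation": [-0.6,0,-0.7],"fingers": 85},
  {"slide": [-25,-389,105],"rotation": [-0.6,0,-0.7],"fingers": 85},
  {"slide": [-25,-389,105],"rotation": [-0.6,0,-0.7],"fingers": 85},
])

```text
time_s: 3.5
ee_pos: [0.5075, -0.388, 0.0734]
tool_rot: [[-0.982, 0.187, -0.001], [0.187, 0.982, 0.004], [0.002, 0.003, -1.0]]
ft_force: [0.2, 0.9, 0.2]
finger_gap: 0.0847
```

```bash
python3 - <<'E'
from h import *
import cv2
from bench import vision
out=[]
for n in('scene','top'):
    f=vision.grab_frame(n); u,v=proj(f,[.507,-.392,.03]).astype(int)
    u=max(u,70);out.append(cv2.resize(f['img'][v-70:v+70,u-70:u+70],None,fx=2.8,fy=2.8,interpolation=cv2.INTER_CUBIC))
cv2.imwrite('pics/a1.png',np.hstack(out))
sh([.507,-.392,.003],79)
E
```

```text
slide [ 0.4 -3.9 71.4]
rot [ 0.13 -0.01  0.22]
```

View pics/a1.png

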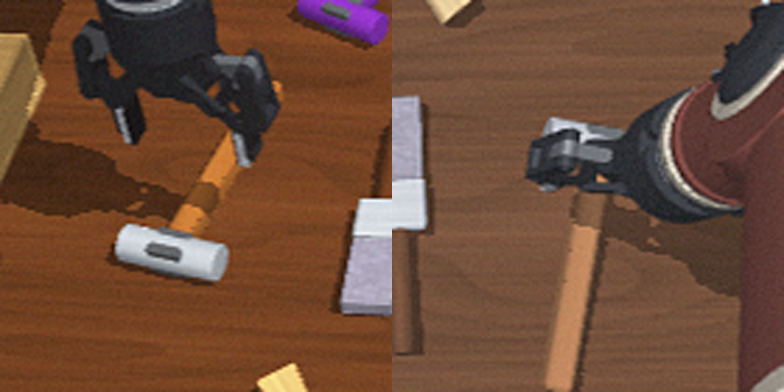

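The gripper is above the handle with its fingers straddling it, so I'll descend and close.

Emit:
move_arm([
  {"slide": [0,-4,15],"rotation": [0,0,0],"fingers": 85},
  {"slide": [0,-4,32],"rotation": [0,0,0],"fingers": 85},
  {"slide": [0,-4,48],"rotation": [0,0,0],"fingers": 85},
  {"slide": [0,-4,60],"rotation": [0,0,0],"fingers": 70},
  {"slide": [0,-4,67],"rotation": [0,0,0],"fingers": 60},
  {"slide": [0,-4,70],"rotation": [0,0,0],"fingers": 50},
  {"slide": [0,-4,70],"rotation": [0,0,0],"fingers": 40},
])

```text
time_s: 4.3
ee_pos: [0.5074, -0.3922, 0.0041]
tool_rot: [[-0.982, 0.187, -0.0], [0.187, 0.982, 0.002], [0.0, 0.002, -1.0]]
ft_force: [0.2, -0.2, -0.3]
finger_gap: 0.0402
```

Emit:
move_arm([
  {"slide": [0,0,0],"rotation": [0,0,0],"fingers": 30},
  {"slide": [0,0,0],"rotation": [0,0,0],"fingers": 20},
  {"slide": [0,0,0],"rotation": [0,0,0],"fingers": 5},
  {"slide": [0,0,0],"rotation": [0,0,0],"fingers": 0},
  {"slide": [0,0,0],"rotation": [0,0,0],"fingers": 0},
  {"slide": [0,0,0],"rotation": [0,0,0],"fingers": 0},
  {"slide": [0,0,0],"rotation": [0,0,0],"fingers": 0},
  {"slide": [0,0,0],"rotation": [0,0,0],"fingers": 0},
])

```text
time_s: 5.1
ee_pos: [0.5076, -0.3942, 0.0053]
tool_rot: [[-0.982, 0.188, 0.001], [0.188, 0.982, -0.001], [-0.002, -0.001, -1.0]]
ft_force: [-1.3, -3.7, 5.5]
finger_gap: 0.0209
```

Gripped, with the gap at 21 mm. Lifting.

Emit:
move_arm([
  {"slide": [0,0,-5],"rotation": [0,0,0],"fingers": 0},
  {"slide": [0,0,-15],"rotation": [0,0,0],"fingers": 0},
  {"slide": [0,0,-28],"rotation": [0,0,0],"fingers": 0},
  {"slide": [0,0,-42],"rotation": [0,0,0],"fingers": 0},
  {"slide": [0,0,-52],"rotation": [0,0,0],"fingers": 0},
  {"slide": [0,0,-57],"rotation": [0,0,0],"fingers": 0},
  {"slide": [0,0,-57],"rotation": [0,0,0],"fingers": 0},
])

```text
time_s: 5.8
ee_pos: [0.5081, -0.3945, 0.0636]
tool_rot: [[-0.982, 0.188, 0.003], [0.188, 0.982, -0.002], [-0.004, -0.001, -1.0]]
ft_force: [-0.4, -0.6, -4.2]
finger_gap: 0.0209
```

```bash
python3 - <<'E'
from h import *
import cv2
from bench import vision
out=[]
for n in('scene','top'):
    f=vision.grab_frame(n); u,v=proj(f,[.507,-.392,.05]).astype(int)
    u=max(u,70);out.append(cv2.resize(f['img'][v-70:v+70,u-70:u+70],None,fx=2.8,fy=2.8,interpolation=cv2.INTER_CUBIC))
cv2.imwrite('pics/a2.png',np.hstack(out))
# wedge axis -11.6 => y axis at 78.4 ; approach 40mm before contact
a=np.radians(78.4); y=np.array([np.cos(a),np.sin(a)]); x=np.array([y[1],-y[0]])
w=np.array([.556,.0124])
g=w-y*.040-x*.047; print('contact grip',g)
# tcp ~ grip point in xy
for b in(.06,.03): p=g-y*b; print(p); sh([*p,.06],78.4)
E
```

```text
contact grip [ 0.50191685 -0.01733235]
[ 0.48985217 -0.07610686]
slide [ 76.7 308.9   2. ]
rot [-0.01  0.05  0.77]
[ 0.49588451 -0.04671961]
slide [ 76.3 338.9   2. ]
rot [-0.01  0.05  0.77]
```

View pics/a2.png

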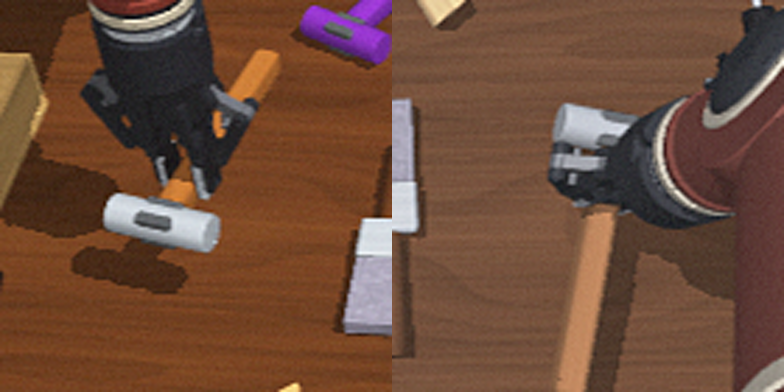

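The hammer is held level. Carry it to about 60 mm short of contact.

Emit:
move_arm([
  {"slide": [4,15,0],"rotation": [0,0,0.2],"fingers": 0},
  {"slide": [10,40,0],"rotation": [0,0,0.4],"fingers": 0},
  {"slide": [17,70,0],"rotation": [0,0,0.6],"fingers": 0},
  {"slide": [25,100,0],"rotation": [0,0,0.8],"fingers": 0},
  {"slide": [32,130,0],"rotation": [0,0,0.8],"fingers": 0},
  {"slide": [40,160,0],"rotation": [0,0,0.8],"fingers": 0},
  {"slide": [47,190,0],"rotation": [0,0,0.8],"fingers": 0},
  {"slide": [55,220,0],"rotation": [0,0,0.8],"fingers": 0},
  {"slide": [62,250,0],"rotation": [0,0,0.8],"fingers": 0},
  {"slide": [69,278,5],"rotation": [0,0,0.8],"fingers": 0},
  {"slide": [74,298,15],"rotation": [0,0,0.8],"fingers": 0},
  {"slide": [76,306,26],"rotation": [0,0,0.8],"fingers": 0},
  {"slide": [77,309,34],"rotation": [0,0,0.8],"fingers": 0},
  {"slide": [77,309,40],"rotation": [0,0,0.8],"fingers": 0},
  {"slide": [77,309,40],"rotation": [0,0,0.8],"fingers": 0},
])

```text
time_s: 7.4
ee_pos: [0.4891, -0.0777, 0.021]
tool_rot: [[-0.979, 0.204, -0.001], [0.204, 0.979, -0.001], [0.001, -0.002, -1.0]]
ft_force: [0.1, 0.9, -4.7]
finger_gap: 0.0206
```

```bash
cat > look.py <<'E'
from h import *
import cv2,sys
from bench import vision,telemetry
s=telemetry.read_state(); p=s['ee_pos'];R=np.array(s['tool_rot']); y=R[:2,1]/np.linalg.norm(R[:2,1]);x=np.array([y[1],-y[0]])
g=p[:2]; z=p[2]+.010; out=[]
for n in('scene','top'):
    f=vision.grab_frame(n); im=cv2.resize(f['img'],None,fx=4,fy=4,interpolation=cv2.INTER_CUBIC)
    for dx in(.032,.062):
        q=[tuple(int(k) for k in proj(f,[*(g+x*dx+y*e),z])*4) for e in(-.04,.04)]; cv2.line(im,*q,(0,255,0),1)
    u,v=(proj(f,[*(g+x*.047+y*.04),z])*4).astype(int); out.append(im[v-270:v+270,u-200:u+200])
cv2.imwrite(sys.argv[1],np.hstack(out)); print(np.round(p,4))
E
python3 look.py pics/b1.png
```

```text
[ 0.4891 -0.0777  0.021 ]
```

View pics/b1.png

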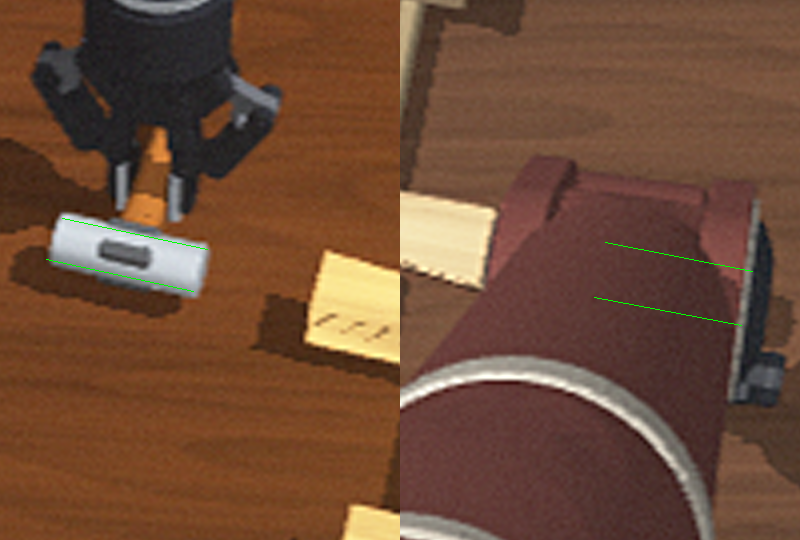

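The hammer head faces the wedge end (scene (205,268) vs (312,300)), sitting about 5 mm to the −x side. I'll nudge +x 4 mm and up 2 mm, then advance.

Emit:
move_arm([
  {"slide": [-2,8,-1],"rotation": [0,0,0],"fingers": 0},
  {"slide": [-4,18,-2],"rotation": [0,0,0],"fingers": 0},
  {"slide": [-4,28,-2],"rotation": [0,0,0],"fingers": 0},
  {"slide": [-4,38,-2],"rotation": [0,0,0],"fingers": 0},
  {"slide": [-4,46,-2],"rotation": [0,0,0],"fingers": 0},
  {"slide": [-4,54,-2],"rotation": [0,0,0],"fingers": 0},
  {"slide": [-4,60,-2],"rotation": [0,0,0],"fingers": 0},
  {"slide": [-4,66,-2],"rotation": [0,0,0],"fingers": 0},
  {"slide": [-4,70,-2],"rotation": [0,0,0],"fingers": 0},
])

```text
time_s: 8.4
ee_pos: [0.507, -0.0123, 0.0238]
tool_rot: [[-0.978, 0.207, -0.001], [0.207, 0.978, -0.004], [-0.0, -0.005, -1.0]]
ft_force: [-2.5, -5.3, -2.9]
finger_gap: 0.021
```

```bash
python3 look.py pics/b2.png
```

```text
[ 0.507  -0.0123  0.0238]
```

View pics/b2.png

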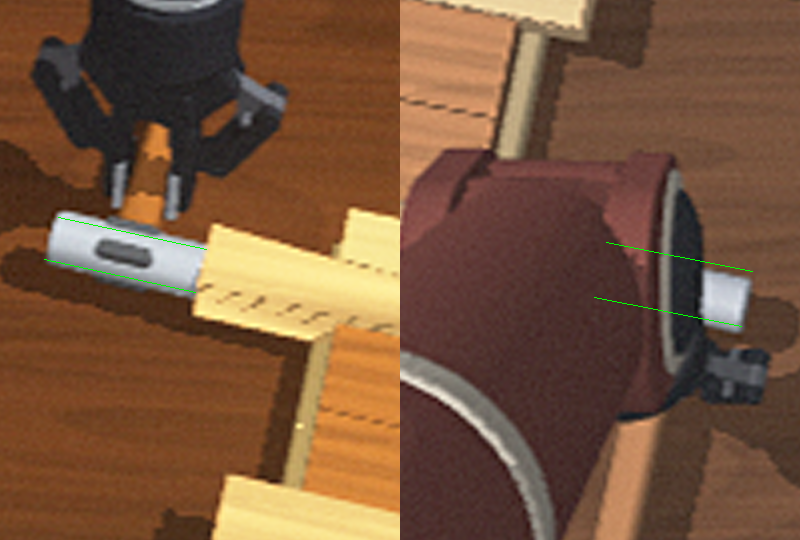

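The head is square against the wedge and pushing at about 5 N. I'll drive on.

Emit:
move_arm([
  {"slide": [0,4,0],"rotation": [0,0,0],"fingers": 0},
  {"slide": [0,9,0],"rotation": [0,0,0],"fingers": 0},
  {"slide": [0,14,0],"rotation": [0,0,0],"fingers": 0},
  {"slide": [0,19,0],"rotation": [0,0,0],"fingers": 0},
  {"slide": [0,24,0],"rotation": [0,0,0],"fingers": 0},
  {"slide": [0,28,0],"rotation": [0,0,0],"fingers": 0},
])

```text
time_s: 9.1
ee_pos: [0.5124, 0.0139, 0.0238]
tool_rot: [[-0.978, 0.209, -0.002], [0.209, 0.978, -0.006], [0.0, -0.006, -1.0]]
ft_force: [-2.4, -5.6, -0.4]
finger_gap: 0.0209
```

Emit:
move_arm([
  {"slide": [0,2,0],"rotation": [0,0,0],"fingers": 0},
  {"slide": [0,4,0],"rotation": [0,0,0],"fingers": 0},
])

```text
time_s: 9.3
ee_pos: [0.5128, 0.0162, 0.0238]
tool_rot: [[-0.977, 0.211, -0.003], [0.211, 0.977, -0.007], [0.001, -0.008, -1.0]]
ft_force: [-2.5, -5.3, -1.0]
finger_gap: 0.0208
```

```bash
python3 look.py pics/b3.png
```

```text
[0.5128 0.0162 0.0238]
```

View pics/b3.png

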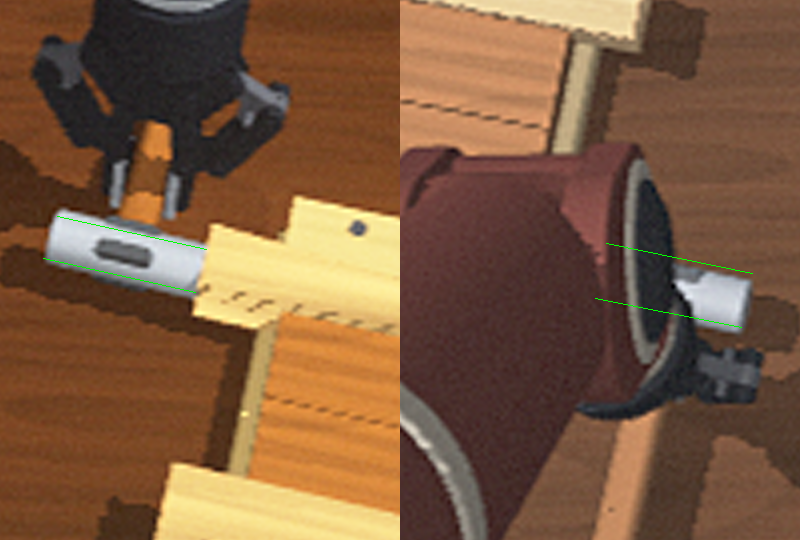

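Emit:
move_arm([
  {"slide": [0,3,0],"rotation": [0,0,0],"fingers": 0},
  {"slide": [0,6,0],"rotation": [0,0,0],"fingers": 0},
  {"slide": [0,6,0],"rotation": [0,0,0],"fingers": 0},
])

```text
time_s: 9.7
ee_pos: [0.5141, 0.0223, 0.0238]
tool_rot: [[-0.978, 0.211, -0.002], [0.211, 0.977, -0.007], [0.001, -0.008, -1.0]]
ft_force: [-2.2, -4.5, -2.6]
finger_gap: 0.0209
```

Emit:
move_arm([
  {"slide": [0,2,0],"rotation": [0,0,0],"fingers": 0},
  {"slide": [0,4,0],"rotation": [0,0,0],"fingers": 0},
  {"slide": [0,4,0],"rotation": [0,0,0],"fingers": 0},
])

```text
time_s: 10.0
ee_pos: [0.5144, 0.0245, 0.0239]
tool_rot: [[-0.977, 0.213, -0.003], [0.213, 0.977, -0.009], [0.001, -0.01, -1.0]]
ft_force: [-1.8, -6.4, -1.6]
finger_gap: 0.0207
```

```bash
python3 look.py pics/b4.png
```

```text
[0.5144 0.0245 0.0239]
```

View pics/b4.png

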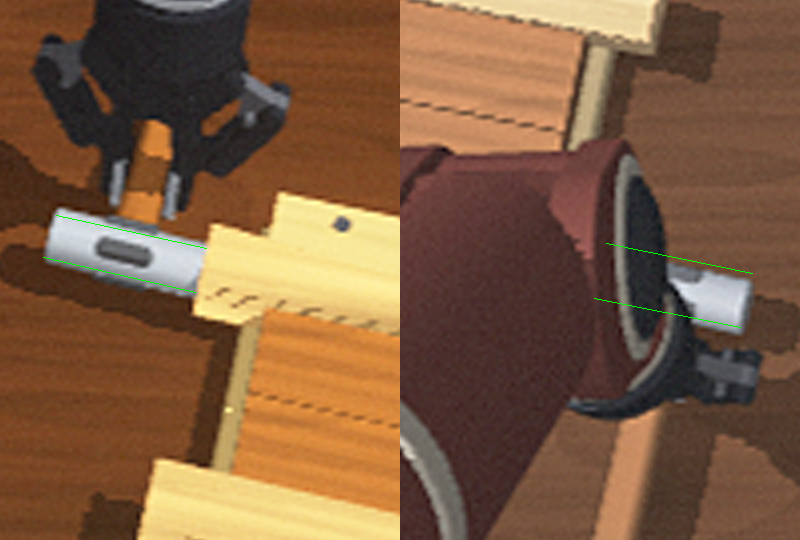

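Emit:
move_arm([
  {"slide": [0,2,0],"rotation": [0,0,0],"fingers": 0},
  {"slide": [0,5,0],"rotation": [0,0,0],"fingers": 0},
  {"slide": [0,5,0],"rotation": [0,0,0],"fingers": 0},
])

```text
time_s: 10.4
ee_pos: [0.5142, 0.0249, 0.0239]
tool_rot: [[-0.976, 0.218, -0.006], [0.218, 0.976, -0.014], [0.003, -0.015, -1.0]]
ft_force: [-3.5, -10.3, 1.8]
finger_gap: 0.0208
```

```bash
cat > chk.py <<'E'
from h import *
import cv2,sys
from bench import vision,telemetry
s=telemetry.read_state(); print(np.round(s['ee_pos'],4),np.round(s['ft_force'],1))
f=vision.grab_frame('scene'); im=cv2.resize(f['img'],None,fx=4,fy=4,interpolation=cv2.INTER_CUBIC)
a=np.radians(-11.6);x=np.array([np.cos(a),np.sin(a)]);y=np.array([-x[1],x[0]]);tw=np.array([.711,.0235]);c0=tw-x*.15
for w,c in((c0,(0,0,255)),(tw,(0,0,255)),(c0-.004*y,(255,0,0))):
    P=[[*(w+x*i),z] for i,z in((-.02,.046),(.02,.046),(.02,.018),(-.02,.018))]
    cv2.polylines(im,[np.int32([proj(f,p)*4 for p in P])],True,c,1)
u,v=(proj(f,[.64,.05,.03])*4).astype(int); cv2.imwrite(sys.argv[1],im[v-270:v+270,u-350:u+350])
E
python3 chk.py pics/b5.png
```

```text
[0.5142 0.0249 0.0239] [ -3.5 -10.3   1.8]
```

View pics/b5.png

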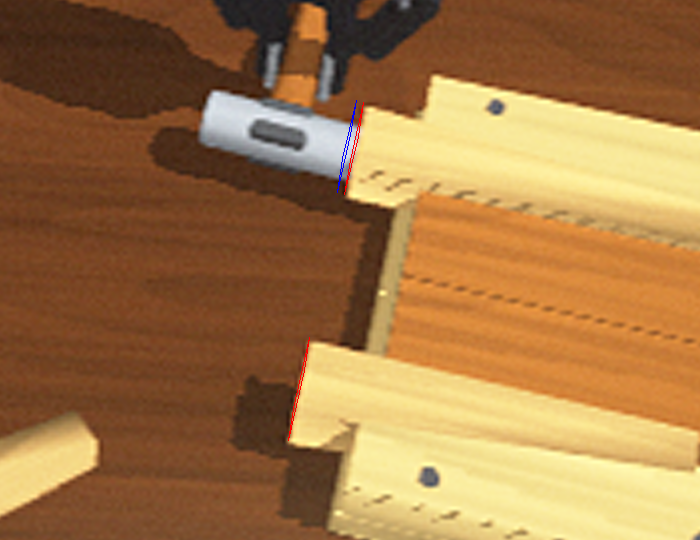

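The wedge face is on the tight-place line, level with its twin, and the arm has stalled with force rising. One firmer push to confirm, then back off.

Emit:
move_arm([
  {"slide": [0,4,0],"rotation": [0,0,0],"fingers": 0},
  {"slide": [0,8,0],"rotation": [0,0,0],"fingers": 0},
  {"slide": [0,8,0],"rotation": [0,0,0],"fingers": 0},
])

```text
time_s: 10.75
ee_pos: [0.5138, 0.0254, 0.024]
tool_rot: [[-0.974, 0.227, -0.011], [0.227, 0.974, -0.022], [0.005, -0.024, -1.0]]
ft_force: [-5.2, -15.5, 2.9]
finger_gap: 0.0208
```

Emit:
move_arm([
  {"slide": [0,-6,0],"rotation": [0,0,0],"fingers": 0},
  {"slide": [0,-18,0],"rotation": [0,0,0],"fingers": 0},
  {"slide": [0,-35,0],"rotation": [0,0,0],"fingers": 0},
  {"slide": [0,-55,0],"rotation": [0,0,0],"fingers": 0},
  {"slide": [0,-75,0],"rotation": [0,0,0],"fingers": 0},
  {"slide": [0,-95,0],"rotation": [0,0,0],"fingers": 0},
  {"slide": [0,-110,0],"rotation": [0,0,0],"fingers": 0},
  {"slide": [0,-120,0],"rotation": [0,0,0],"fingers": 0},
  {"slide": [0,-120,0],"rotation": [0,0,0],"fingers": 0},
])

```text
time_s: 11.65
ee_pos: [0.4866, -0.0925, 0.0268]
tool_rot: [[-0.974, 0.228, -0.01], [0.229, 0.973, -0.022], [0.005, -0.023, -1.0]]
ft_force: [0.5, -0.3, -3.9]
finger_gap: 0.0209
```

```bash
python3 chk.py pics/b6.png; python3 look.py pics/b7.png
```

```text
[ 0.4866 -0.0925  0.0268] [ 0.5 -0.3 -3.9]
[ 0.487  -0.0911  0.0268]
```

View pics/b6.png

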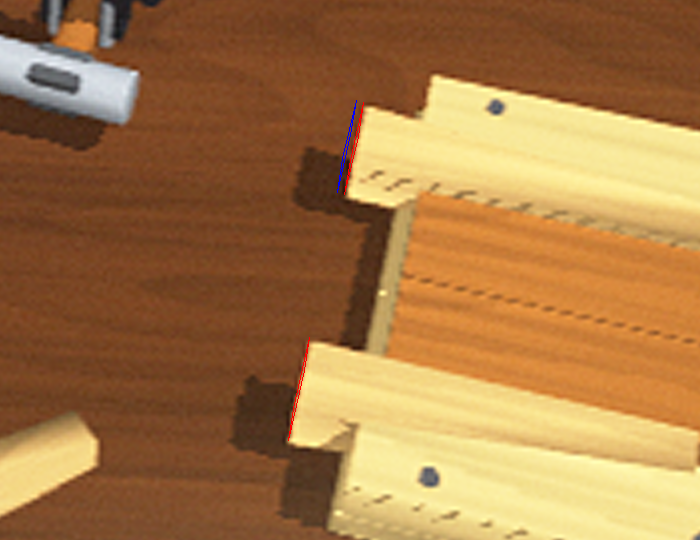

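View pics/b7.png

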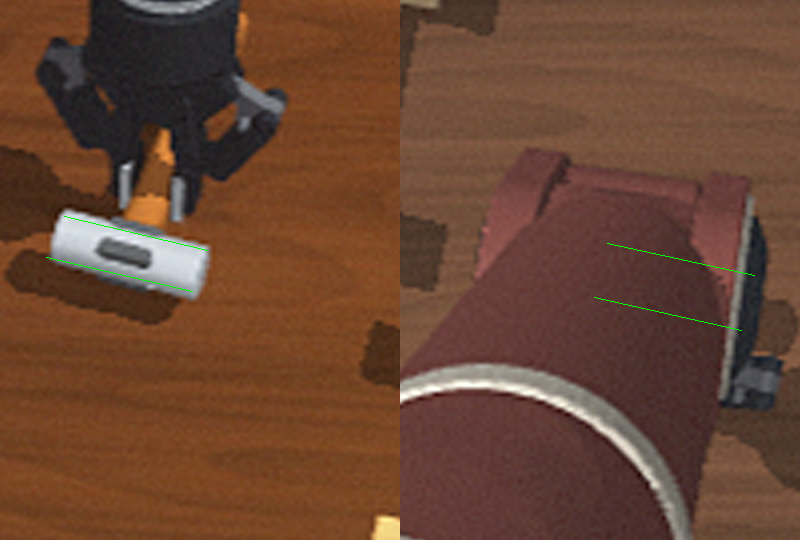

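The wedge sits level with its twin and the bench here is clear. I'll level the tool and set the hammer down.

```bash
python3 - <<'E'
from h import *
sh([.487,-.105,.0055],77.5)
E
```

```text
slide [ -3.3 -14.4  21.6]
rot [-1.26 -0.29 -0.48]
```

Emit:
move_arm([
  {"slide": [-2,-8,2],"rotation": [-0.8,-0.2,-0.2],"fingers": 0},
  {"slide": [-3,-14,5],"rotation": [-1.3,-0.3,-0.5],"fingers": 0},
  {"slide": [-3,-14,10],"rotation": [-1.3,-0.3,-0.5],"fingers": 0},
  {"slide": [-3,-14,14],"rotation": [-1.3,-0.3,-0.5],"fingers": 0},
  {"slide": [-3,-14,17],"rotation": [-1.3,-0.3,-0.5],"fingers": 0},
  {"slide": [-3,-14,19],"rotation": [-1.3,-0.3,-0.5],"fingers": 0},
  {"slide": [-3,-14,20.5],"rotation": [-1.3,-0.3,-0.5],"fingers": 0},
  {"slide": [-3,-14,21],"rotation": [-1.3,-0.3,-0.5],"fingers": 0},
  {"slide": [-3,-14,21],"rotation": [-1.3,-0.3,-0.5],"fingers": 0},
])

```text
time_s: 12.7
ee_pos: [0.4868, -0.1045, 0.0061]
tool_rot: [[-0.976, 0.216, 0.0], [0.216, 0.976, 0.001], [-0.0, 0.001, -1.0]]
ft_force: [-0.5, 0.1, -4.5]
finger_gap: 0.0204
```

Emit:
move_arm([
  {"slide": [0,0,1],"rotation": [0,0,0],"fingers": 0},
  {"slide": [0,0,1.5],"rotation": [0,0,0],"fingers": 0},
  {"slide": [0,0,1.5],"rotation": [0,0,0],"fingers": 0},
])

```text
time_s: 13.0
ee_pos: [0.4869, -0.1045, 0.0052]
tool_rot: [[-0.976, 0.216, 0.001], [0.216, 0.976, 0.001], [-0.001, 0.001, -1.0]]
ft_force: [-1.1, 0.5, 2.3]
finger_gap: 0.0206
```

The bench is carrying it now. Opening gently.

Emit:
move_arm([
  {"slide": [0,0,0],"rotation": [0,0,0],"fingers": 24},
  {"slide": [0,0,0],"rotation": [0,0,0],"fingers": 28},
  {"slide": [0,0,0],"rotation": [0,0,0],"fingers": 36},
  {"slide": [0,0,0],"rotation": [0,0,0],"fingers": 45},
  {"slide": [0,0,0],"rotation": [0,0,0],"fingers": 55},
  {"slide": [0,0,0],"rotation": [0,0,0],"fingers": 60},
  {"slide": [0,0,-5],"rotation": [0,0,0],"fingers": 60},
  {"slide": [0,0,-15],"rotation": [0,0,0],"fingers": 60},
  {"slide": [0,0,-30],"rotation": [0,0,0],"fingers": 60},
  {"slide": [0,0,-50],"rotation": [0,0,0],"fingers": 60},
  {"slide": [0,0,-75],"rotation": [0,0,0],"fingers": 60},
  {"slide": [0,0,-100],"rotation": [0,0,0],"fingers": 60},
  {"slide": [0,-20,-125],"rotation": [0,0,0],"fingers": 60},
  {"slide": [0,-50,-145],"rotation": [0,0,0],"fingers": 60},
  {"slide": [0,-85,-150],"rotation": [0,0,0],"fingers": 60},
  {"slide": [0,-120,-150],"rotation": [0,0,0],"fingers": 60},
  {"slide": [0,-150,-150],"rotation": [0,0,0],"fingers": 60},
  {"slide": [0,-170,-150],"rotation": [0,0,0],"fingers": 60},
  {"slide": [0,-180,-150],"rotation": [0,0,0],"fingers": 60},
  {"slide": [0,-180,-150],"rotation": [0,0,0],"fingers": 60},
])

```text
time_s: 15.0
ee_pos: [0.4473, -0.2817, 0.1556]
tool_rot: [[-0.976, 0.219, 0.001], [0.219, 0.976, -0.0], [-0.001, 0.0, -1.0]]
ft_force: [0.2, 0.7, 0.7]
finger_gap: 0.0598
```

```bash
python3 chk.py pics/e1.png; python3 - <<'E'
from bench import vision
import cv2,numpy as np
o=[vision.grab_frame(n)['img'] for n in('scene','top')]
cv2.imwrite('pics/e2.png',np.hstack([o[0][80:400,130:530],o[1][0:320,80:480]]))
E
```

```text
[ 0.4473 -0.2817  0.1556] [0.2 0.7 0.7]
```

View pics/e1.png

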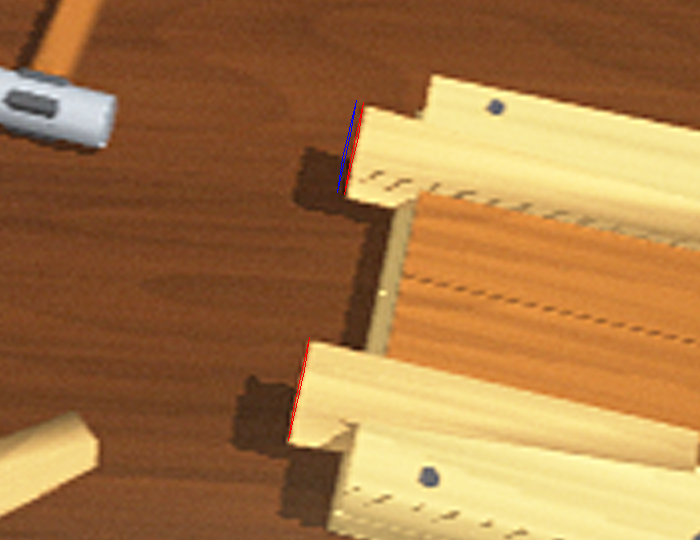

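View pics/e2.png

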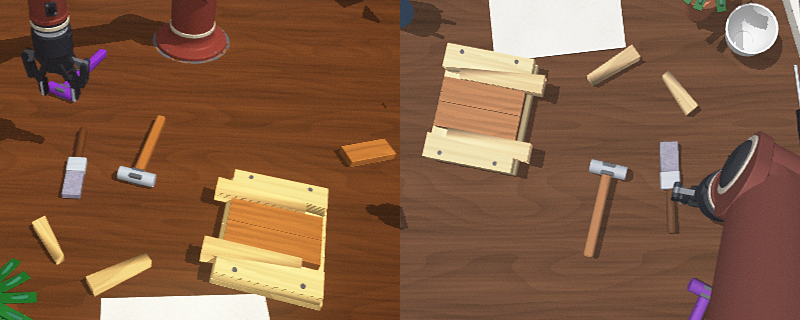

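The hammer lies flat on open bench, with its head at scene-crop (137,177). The wedge is level with its twin, and the arm is clear at z = 0.156.

```bash
python3 -c "
from bench import job; print(job.sign_off())"
```

```text
the job is handed in; nothing more can be done
None
```

I drove the robot-side wedge home with the hammer, laid the hammer back down flat on the open bench, and handed the job in at about 15 s. The sign-off gives no verdict.

- **Strike:** I pushed the wedge in steadily with the head's +y face rather than tapping it. Drag was about 5–6 N. After about 42 mm the wedge stopped; the last push moved it under 1 mm while the force rose to about 16 N.
- **Wedge position:** In the final scene-camera picture the wedge face lies on the tight line level with its twin, within about 1–2 mm. The arm hid it from the top camera while I was pushing. I checked its end position by measurement only in the scene view.
- **Hammer:** Both final pictures show it lying flat and clear of everything. I judged this by eye and didn't measure its tilt or speed.
- **Arm:** It finished at z = 0.156 m, touching nothing, with a residual force reading under 1 N.
- **Disagreement:** My first hammer position was about 5–8 mm off between the two cameras. I corrected it before gripping.

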